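Cradle the stray sample tubes on the rocker

ROBOT

A 7-joint arm with a two-finger parallel gripper is mounted at the origin on the work surface. World frame = base frame: x ahead of the robot, y to its left, z up, the work surface at z = 0. Lengths are in m, angles in rad, forces in N, time in s.
With the tool pointing down it reaches from about 0.425 to 0.825 m from the base axis. Payload 3.6 kg.
Tool frame: the origin (TCP) lies midway between the tips of the shut fingers; the grasp point (between the pads) lies r.pinch_z behind it (r.pinch_z is the distance from the TCP to the grasp point, in m); z points along the fingers, y is the line along which they close (so a half turn about z gives the same grasp; the last joint's range is limited). The gripper opens to 93 mm and grips with 3 to 60 N. Pads are 15 mm wide; open, the fingers measure 128 mm over their backs; the gripper's body (75 mm by 188 mm) begins 65 mm behind the grasp point.
Start: joints at [1.181, 0.615, -0.013, 1.423, 0.008, 1.103, -0.04], TCP at [0.231, -0.607, 0.219] pointing down, gripper open.
Joint ranges: [-3.12, 3.12], [-0.3, 2.06], [-1.34, 1.32], [0.26, 2.42], [-1.36, 4.5], [0.01, 1.98], [-2.84, 2.84]. Speed limits (rad/s): [2.79, 2.79, 3.14, 3.14, 3.14, 3.14, 3.14].

INTERFACE

Orientations are given as a rotation vector (axis times angle).
In Python, from cell import r gives the robot as it stands.
- The arm moves only by the tool carry_out, never from a script. Its argument "motion" is a list of rows, each an object with "jaw": the opening, from 0 (shut) to 1 (fully open); "xyz": the shift along the tool's x, y, z in mm, a list of three; "yaw": the turn about the tool's z in degrees. A call has 1 to 10 rows; each row shifts and turns the commanded pose from where the row before left it, along the tool's axes as they then stand; what a row does not reach is not made up. A row lasts 1/10 s, in which the tool goes at most 50 mm and 8.59 degrees, less where a joint would pass 70% of its speed; a pose out of reach is approached as far as the arm can. A call is refused whole if a number of a shift passes 50 or a number of a turn 8.59, either way. A call with a gripper value outside its range is refused whole. The fingers move at their own pace and stop on an object; the grip force is fixed at half the most. Time passes only in rows, so rows that do not move let the fingers close. It gives the time, the measured TCP pose, the force, the opening and the grip force at its end, in the units of the state.
- r.observe(): the state, without advancing time (a new reading comes with each control period).
- r.grab_frame(name): name is "side" or "top" or "wrist"; returns a dict with "image" (400x640x3 uint8, red, green, blue), "fx", "fy", "cx", "cy" (pixels), "view" (4x4, takes a point from world to camera coordinates). Camera axes: x right, y down, z forward; pixel columns grow to the right and rows downward; lengths in m; the calibration is good to about 2 mm. A picture is of the moment at which its call begins. There is no depth.
- r.job_done(): hands the job in; it is judged then, once.
The state is a dict: "clock": time; "joints": joint angles; "joint_velocities": joint speeds; "joint_torque": joint torques, N m; "tcp_pos": TCP position; "tcp_rot": TCP orientation; "ft_force": force on the tool from outside, world axes, zero at the start; "ft_torque": the same for the moment, N m; "finger_gap": finger opening in m; "grip_force": force on a finger pad.
Only numpy, scipy, OpenCV 4.12 (cv2) and the standard library are available. Lean on these libraries where they do the work, as an engineer would, in place of code of your own. Each camera call takes 0.05 s, during which the arm holds its last target. There are 200 camera calls.

TASK

Two capped sample tubes are lying loose on the flats of the bench rocker's platform. Roll each one sideways across the platform, without picking it up, into a V-groove of its own, so that both lie squarely along their grooves, fully down in them and not sticking out past the ends, and cannot roll when the rocker starts. Leave the other things standing on and close around the rocker where they are.

Things in the scene. Friction and masses are not known exactly. Their poses are not given: they have to be found in the camera images.
- deck (a point): Centre of the top of the rocker's platform, 115 mm above the bench; x along the grooves (away from the robot), y across them, z up. Black, 160 (x) by 310 mm (y), fixed. Three bays at y = -104, 0, +104 mm hold inserts 44 mm wide, flush with the top: two V inserts and one blank, in any order; between them flats 60 mm wide. A lip 8 mm wide and high at each y end, none at the x ends.
- rocker: The whole rocker, fixed; origin on the bench under the platform's centre, axes as deck. Its white base, 70 mm tall, reaches 110 mm from the centre towards -x (the front, with a ledge before the platform).
- v_insert_1: Aluminium insert with a 90-degree V-groove along its whole length, 160 mm long (x), 44 mm wide (y), fixed. Groove 28 mm wide at the top, 14 mm deep, 8 mm of flat either side. Origin: middle of the groove, level with the platform's top; x along the groove, y across, z up. A tube fully down in it has its centre 7 mm above the origin.
- v_insert_2: The second V-groove insert, the same as the first, in another bay.
- blank_insert: Flat aluminium filler without a groove, 160 x 44 mm, flush with the platform, fixed; origin in the middle of its top. No tube may end on it.
- tube_a: White plastic tube with a flush blue cap: a plain cylinder 30 mm across, 120 mm long, 50 to 100 g. Origin at its centre, x along its axis to the cap. Starts on the flat between the -y and middle bays, roughly along the grooves, centre 15 mm above the platform. Rolls freely when pushed from the side; drops into a groove once its centre is past the edge; pushed further it climbs out.
- tube_b: A tube like tube_a, starting on the flat between the middle bay and the one at +y, its cap the other way. Either tube may go in either groove.
- reagent_bottle: white capped bottle with a paper label, 64 mm across, 140 mm tall, standing beside the rocker; loose, to be left alone; origin at the centre of its underside
- vial: small amber vial, 22 mm across, 40 mm tall, standing on the ledge of the rocker's base in front of the platform (ledge 70 mm above the bench); loose, to be left alone; origin at the centre of its underside
- petri_stack: stack of clear dishes, 90 mm across, 32 mm tall, beside the rocker; loose, to be left alone; origin at the centre of its underside
- beaker: open glass beaker, 68 mm across, 85 mm tall, beyond the rocker; loose, to be left alone; origin at the centre of its underside
- timer: flat white bench timer, 70 x 50 x 20 mm; loose, to be left alone; origin at the centre of its underside
- microtube_rack: yellow rack of tiny tubes, 70 x 120 mm, about 40 mm tall, beyond the rocker; loose, to be left alone; origin at the centre of its underside
Not all that is in view belongs to the job. What is shaped like the tube_b but pink is not meant. What is shaped like the tube_a but red is not meant.

How it is judged:
At the end, for the whole second after the job is handed in: One tube lies in each V-groove, at rest and released: its centre within 5 mm of the groove's middle line, within 22 mm of mid-length along it, 3 to 10.5 mm above the platform's top (fully down is 7 mm), and its axis within 0.08 rad of the groove (((y of tube_a in the frame of v_insert_1 between -0.005 and 0.005 m and x of tube_a in the frame of v_insert_1 between -0.022 and 0.022 m and z of tube_a in the frame of v_insert_1 between 0.003 and 0.0105 m and angle between the x axis of tube_a and the x axis of v_insert_1, either way round below 0.08 rad and y of tube_b in the frame of v_insert_2 between -0.005 and 0.005 m and x of tube_b in the frame of v_insert_2 between -0.022 and 0.022 m and z of tube_b in the frame of v_insert_2 between 0.003 and 0.0105 m and angle between the x axis of tube_b and the x axis of v_insert_2, either way round below 0.08 rad) or (y of tube_a in the frame of v_insert_2 between -0.005 and 0.005 m and x of tube_a in the frame of v_insert_2 between -0.022 and 0.022 m and z of tube_a in the frame of v_insert_2 between 0.003 and 0.0105 m and angle between the x axis of tube_a and the x axis of v_insert_2, either way round below 0.08 rad and y of tube_b in the frame of v_insert_1 between -0.005 and 0.005 m and x of tube_b in the frame of v_insert_1 between -0.022 and 0.022 m and z of tube_b in the frame of v_insert_1 between 0.003 and 0.0105 m and angle between the x axis of tube_b and the x axis of v_insert_1, either way round below 0.08 rad)) and linear speed of each of tube_a, tube_b below 0.02 m/s); the robot touches nothing.
It fails at once if tube_a is picked up off the platform (its centre more than 45 mm above the platform's top) (z of tube_a in the frame of deck above 0.045 m).
It fails at once if tube_b is picked up off the platform (its centre more than 45 mm above the platform's top) (z of tube_b in the frame of deck above 0.045 m).
It fails at once if one of the things standing on or close around the rocker is moved more than 30 mm (distance of any of reagent_bottle, vial, petri_stack, beaker, timer, microtube_rack from where it was at the start of the episode above 0.03 m).
It also fails if it takes over 45 s, if anything falls off the work surface, if the arm or the gripper's body presses on something with over 40 N, if the wrist force passes 120 N, or if a joint passes its speed limit or range.

## Working session

There is one attempt and no reset: what is moved stays moved. The work goes in short steps, Python scripts to look and compute and a tool call to move; the robot and the scene stay as the last step left them, time stands still between calls to the robot, and variables do not carry over. Pictures are saved under pics/ and viewed, at most 10 in all, crops included, and the job is handed in when it is done.

Besides the shell and the picture viewer there is one more tool, called after ">>>" as name([rows], argument=value, ...), one row to a line, values as JSON. carry_out: Moves the arm, as the interface text tells. Its arguments: {"type":"object","properties":{"motion":{"type":"array"}},"required":["motion"]}

```bash
mkdir -p pics; ls; cat > h.py <<'E'
from cell import r
import cv2, numpy as np
def grab(n,f):
    d=r.grab_frame(n); cv2.imwrite('pics/'+f,cv2.cvtColor(d['image'],cv2.COLOR_RGB2BGR)); return d
def cast(d,u,v,z):
    V=np.array(d['view']);R=V[:3,:3];c=-R.T@V[:3,3]
    k=R.T@np.array([(u-d['cx'])/d['fx'],(v-d['cy'])/d['fy'],1]); return c+k*(z-c[2])/k[2]
def proj(d,p):
    q=np.array(d['view'])@np.r_[p,1]; return d['fx']*q[0]/q[2]+d['cx'],d['fy']*q[1]/q[2]+d['cy']
E
python3 - <<'E'
from h import *
for n in('top','side'):
    d=grab(n,n+'0.png'); V=np.array(d['view']); print(n,(-V[:3,:3].T@V[:3,3]).round(3),d['fx'])
s=r.observe();print(s['tcp_pos'],s['tcp_rot'],s['clock'],r.pinch_z,s['finger_gap'])
E
```

```text
pics
top [0.521 0.019 1.215] 410.7882834133659
side [ 0.392 -0.594  0.843] 429.49570799004283
[ 0.23101525 -0.60681636  0.21761768] [-3.08758441e+00 -5.67940024e-01  7.35302525e-04] 0.1 0.0188 0.09319995137541599
```

View pics/top0.png

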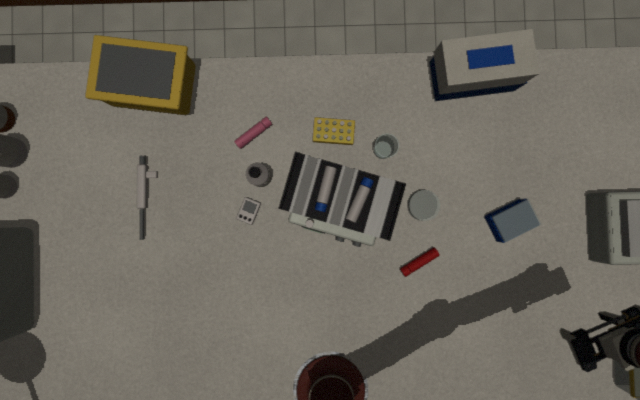

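View pics/side0.png

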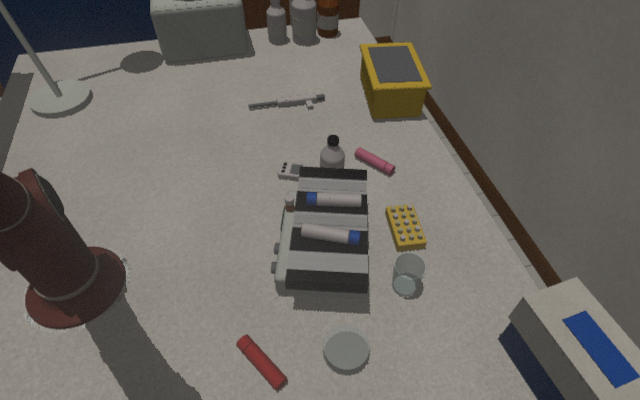

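The platform is centred near (343,197) in the top view, with two white tubes on it: the left one has its cap down, the right one cap up. I'll zoom in to tell the inserts apart.

```bash
python3 - <<'E'
import cv2,numpy as np
a=cv2.imread('pics/top0.png')[140:255,265:420]; b=cv2.imread('pics/side0.png')[155:305,265:385]
a=cv2.resize(a,None,fx=5,fy=5,interpolation=cv2.INTER_CUBIC)
a=cv2.convertScaleAbs(a,alpha=1.3); b=cv2.convertScaleAbs(cv2.resize(b,None,fx=4,fy=4,interpolation=cv2.INTER_CUBIC),alpha=1.3)
cv2.imwrite('pics/ca.png',a);cv2.imwrite('pics/cb.png',b)
E
```

```text
(no output)
```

View pics/ca.png

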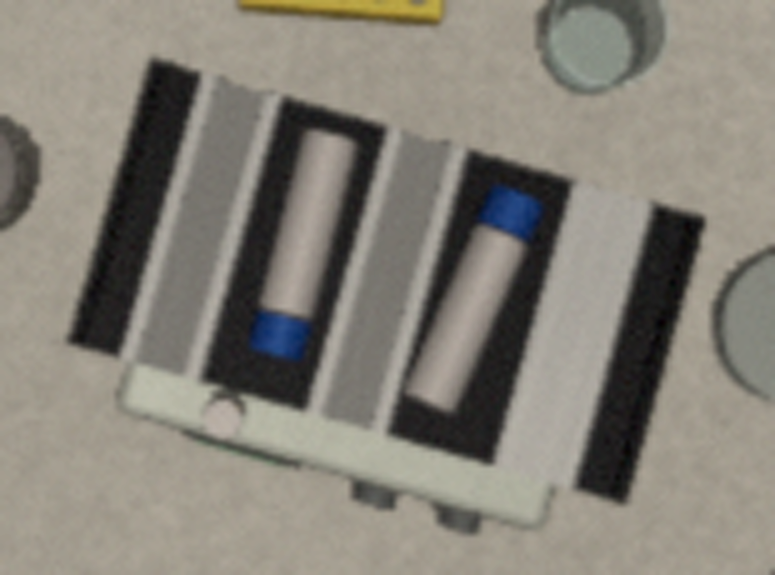

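View pics/cb.png

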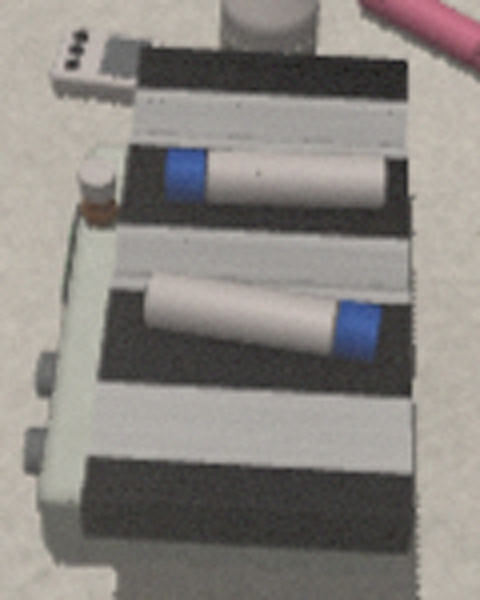

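The grooves are in the +y (left) and middle bays, and the blank is at the -y (right) bay. So both tubes should roll towards +y. The deck corners in the crop are (150,58), (704,215), (625,502) and (70,343).

```bash
cat >> h.py <<'E'
from scipy.spatial.transform import Rotation as Rn
def deck(d,px,z=.123):
    P=np.array([cast(d,*p,z)[:2] for p in px]) # order: (+x,+y),(+x,-y),(-x,-y),(-x,+y)
    ex=P[0]+P[1]-P[2]-P[3]; ey=P[0]+P[3]-P[1]-P[2]
    yaw=np.arctan2(ex[1],ex[0]); yaw2=np.arctan2(-ey[0],ey[1])
    print('deck',P.mean(0),np.linalg.norm(ex)/2,np.linalg.norm(ey)/2,yaw,yaw2); return P.mean(0),yaw2
def todeck(p,c,yaw):
    q=np.array(p)-c; s,k=np.sin(yaw),np.cos(yaw); return np.array([k*q[0]+s*q[1],-s*q[0]+k*q[1]])
E
python3 - <<'E'
from h import *
d=r.grab_frame('top'); im=d['image']
px=[np.array(p)/5+[265,140]-.4 for p in[(150,58),(704,215),(625,502),(70,343)]]
c,yaw=deck(d,px)
hsv=cv2.cvtColor(im,cv2.COLOR_RGB2HSV)
blue=cv2.inRange(hsv,(105,120,40),(130,255,255))
g=im.max(2)
for name,poly in(('b',[(282,97),(385,125),(312,405),(208,375)]),('a',[(467,155),(570,184),(495,458),(392,430)])):
    m=np.zeros(g.shape,np.uint8); cv2.fillPoly(m,[(np.array(poly)/5+[265,140]).round().astype(int)],255)
    k=((g>75)|(blue>0))&(m>0); k=k.astype(np.uint8)
    k=cv2.morphologyEx(k,cv2.MORPH_OPEN,np.ones((5,5)))
    (u,v),wh,an=cv2.minAreaRect(cv2.findContours(k,0,1)[0][0]); 
    ys,xs=np.nonzero(k); pts=np.array([todeck(cast(d,x,y,.13)[:2],c,yaw) for x,y in zip(xs,ys)])
    w=np.linalg.eigh(np.cov(pts.T))[1][:,1]; w*=np.sign(w[0])
    t=(pts-pts.mean(0))@w; print(name,(u,v),wh,'deck xy',pts.mean(0),'minrect',todeck(cast(d,u,v,.13)[:2],c,yaw),'ang',np.arctan2(w[1],w[0]),'len',np.ptp(t))
R=Rn.from_rotvec(r.observe()['tcp_rot']).as_matrix();print(R.round(3))
for y in(-104,0,104): print(y,c+np.array([-np.sin(yaw),np.cos(yaw)])*y/1000)
E
```

```text
deck [ 0.56038692 -0.04464852] 0.15814524800601806 0.3067451629952262 -0.30216973268118785 -0.3070902582642401
b (324.968994140625, 188.62759399414062) (10.635821342468262, 45.82594299316406) deck xy [0.00456849 0.0483196 ] minrect [0.00454182 0.04863156] ang 0.025913420160880926 len 0.12141619366638848
a (359.3116455078125, 198.9143829345703) (10.758874893188477, 46.09764862060547) deck xy [ 0.00316969 -0.04679911] minrect [ 0.00326368 -0.04612502] ang -0.14021068279551824 len 0.12205959472418493
[[ 0.935  0.356 -0.001]
 [ 0.356 -0.935  0.002]
 [-0.    -0.002 -1.   ]]
-104 [ 0.52894914 -0.14378311]
0 [ 0.56038692 -0.04464852]
104 [0.59182469 0.05448607]
```

>>> carry_out([
  {"jaw":0.6,"xyz":[0,0,0],"yaw":-8.5},
  {"jaw":0.6,"xyz":[0,0,0],"yaw":-8.5},
  {"jaw":0.6,"xyz":[0,0,0],"yaw":-8.5},
  {"jaw":0.6,"xyz":[0,0,0],"yaw":-8.5},
  {"jaw":0.6,"xyz":[0,0,0],"yaw":-8.5},
  {"jaw":0.6,"xyz":[0,0,0],"yaw":-8.5},
  {"jaw":0.6,"xyz":[0,0,0],"yaw":-0.7},
  {"jaw":0.6,"xyz":[0,0,0],"yaw":0},
  {"jaw":0.6,"xyz":[0,0,0],"yaw":0},
])

```text
clock: 1.05
tcp_pos: [0.2313, -0.6073, 0.2185]
tcp_rot: [-2.534, -1.856, -0.0]
ft_force: [-1.5, 0.9, 0.2]
finger_gap: 0.0559
grip_force: 0.0
```

```bash
cat >> h.py <<'E'
C=np.array([.5604,-.0446]);YAW=-.305
def goal(dx,dy,z):
    "tool-frame shift (mm) to put TCP at deck (dx,dy) mm, world z mm"
    s,k=np.sin(YAW),np.cos(YAW); w=np.r_[C+np.array([[k,-s],[s,k]])@np.array([dx,dy])/1000,z/1000]
    o=r.observe(); R=Rn.from_rotvec(o['tcp_rot']).as_matrix()
    print('yaw err deg',np.degrees(np.arctan2(R[1,1],R[0,1])-YAW),'deck now',todeck(o['tcp_pos'][:2],C,YAW)*1000,o['tcp_pos'][2],'shift',(R.T@(w-o['tcp_pos'])*1000).round(1),'F',o['ft_force'],'gap',o['finger_gap'],'t',o['clock'])
E
python3 -c "
from h import *
goal(4,12,210)"
```

```text
yaw err deg -0.09909085811368724 deck now [-144.97237897 -635.5910153 ] 0.21845241653714434 shift [647.8 147.9   8.6] F [-1.45502564  0.89075584  0.19934926] gap 0.055876301080265374 t 1.05
```

>>> carry_out([
  {"jaw":0.6,"xyz":[32.4,7.4,0],"yaw":0},
  {"jaw":0.6,"xyz":[32.4,7.4,0],"yaw":0},
  {"jaw":0.6,"xyz":[32.4,7.4,0],"yaw":0},
  {"jaw":0.6,"xyz":[32.4,7.4,0],"yaw":0},
  {"jaw":0.6,"xyz":[32.4,7.4,0],"yaw":0},
  {"jaw":0.6,"xyz":[32.4,7.4,0],"yaw":0},
  {"jaw":0.6,"xyz":[32.4,7.4,0],"yaw":0},
  {"jaw":0.6,"xyz":[32.4,7.4,0],"yaw":0},
  {"jaw":0.6,"xyz":[32.4,7.4,0],"yaw":0},
  {"jaw":0.6,"xyz":[32.4,7.4,0],"yaw":0},
])

```text
clock: 2.05
tcp_pos: [0.3998, -0.3193, 0.2189]
tcp_rot: [2.534, 1.856, 0.0]
ft_force: [0.8, 0.0, -0.9]
finger_gap: 0.0559
grip_force: 0.0
```

>>> carry_out([
  {"jaw":0.6,"xyz":[32.4,7.4,0],"yaw":0},
  {"jaw":0.6,"xyz":[32.4,7.4,0],"yaw":0},
  {"jaw":0.6,"xyz":[32.4,7.4,0],"yaw":0},
  {"jaw":0.6,"xyz":[32.4,7.4,0],"yaw":0},
  {"jaw":0.6,"xyz":[32.4,7.4,0],"yaw":0},
  {"jaw":0.6,"xyz":[32.4,7.4,0],"yaw":0},
  {"jaw":0.6,"xyz":[32.4,7.4,0],"yaw":0},
  {"jaw":0.6,"xyz":[32.4,7.4,0],"yaw":0},
  {"jaw":0.6,"xyz":[24,7,0],"yaw":0},
  {"jaw":0.6,"xyz":[0,0,0],"yaw":0},
])

```text
clock: 3.05
tcp_pos: [0.5489, -0.0652, 0.2189]
tcp_rot: [-2.526, -1.866, -0.005]
ft_force: [-0.1, -0.2, -0.4]
finger_gap: 0.0558
grip_force: 0.0
```

```bash
python3 -c "
from h import *
goal(4,12,124)
d=grab('wrist','w1.png')
for p in [(0,0,.115),(.08,.082,.115),(.08,.126,.115),(-.08,.082,.115),(.08,.022,.115),(-.08,.022,.115)]:
    s,k=np.sin(YAW),np.cos(YAW); print(p,proj(d,np.r_[C+np.array([[k,-s],[s,k]])@p[:2],p[2]]))"
```

```text
yaw err deg 0.3665026096030108 deck now [ -4.76166266 -23.1356862 ] 0.21892911358532893 shift [34.7  8.9 95.1] F [-0.05154656 -0.21452093 -0.42665526] gap 0.05584944513837911 t 3.05
(0, 0, 0.115) (np.float64(327.48724958968785), np.float64(170.27404127798965))
(0.08, 0.082, 0.115) (np.float64(433.67449121894236), np.float64(65.35995061903918))
(0.08, 0.126, 0.115) (np.float64(440.1006716251013), np.float64(0.17441465380770182))
(-0.08, 0.082, 0.115) (np.float64(223.934684345072), np.float64(63.906837006361314))
(0.08, 0.022, 0.115) (np.float64(425.8865234589739), np.float64(144.3591103729313))
(-0.08, 0.022, 0.115) (np.float64(229.62056242369766), np.float64(143.14501326450448))
```

View pics/w1.png

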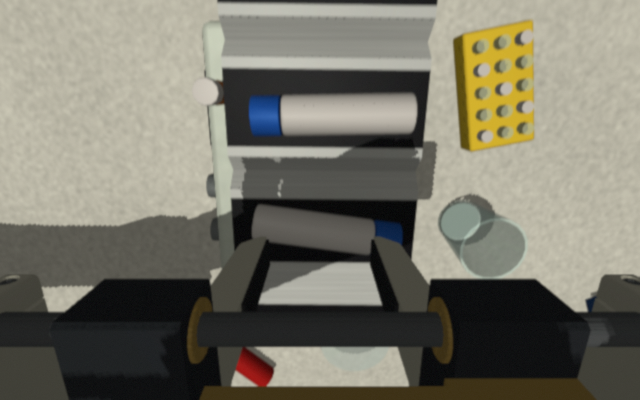

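The wrist view shows the deck with image up = +y and right = +x. The flat's edges run from (222,68) to (435,60) and along about row 148. They tilt slightly compared with my estimate, so I'll refine the deck pose from these edges.

```bash
python3 -c "
from h import *
d=r.grab_frame('wrist'); g=d['image'].max(2).astype(int)
def edge(u,a,b,sgn):
    col=cv2.GaussianBlur(g.astype(np.float32),(5,3),0)[a:b,u]; dd=np.diff(col)*sgn; return a+dd.argmax()+.5
for nm,y,us,a,b,sg in (('y82',82,range(240,425,20),50,85,-1),('y22',22,range(240,425,20),136,162,1)):
    vs=[edge(u,a,b,sg) for u in us]; P=np.array([todeck(cast(d,u,v,.115)[:2],C,YAW)*1000 for u,v in zip(us,vs)])
    f=np.polyfit(P[:,0],P[:,1],1); print(nm,vs,f, (P[:,1]-np.polyval(f,P[:,0])).round(1))
row=g[110]; print(row[195:260],row[405:445])
k=((g>75)).astype(np.uint8); k[:72]=0;k[144:]=0;k[:,:238]=0;k[:,424:]=0
k=cv2.morphologyEx(k,cv2.MORPH_OPEN,np.ones((7,7)))
ys,xs=np.nonzero(k);pts=np.array([todeck(cast(d,x,y,.13)[:2],C,YAW) for x,y in zip(xs,ys)])
w=np.linalg.eigh(np.cov(pts.T))[1][:,1];print(pts.mean(0),w[1]/w[0],np.ptp((pts-pts.mean(0))@w))
"
```

```text
y82 [np.float64(62.5), np.float64(63.5), np.float64(63.5), np.float64(63.5), np.float64(63.5), np.float64(63.5), np.float64(64.5), np.float64(64.5), np.float64(64.5), np.float64(64.5)] [-6.10374883e-03  7.89345211e+01] [ 0.3 -0.3 -0.1  0.   0.1  0.3 -0.3 -0.1 -0.   0.1]
y22 [np.float64(141.5), np.float64(141.5), np.float64(141.5), np.float64(141.5), np.float64(142.5), np.float64(142.5), np.float64(141.5), np.float64(142.5), np.float64(142.5), np.float64(142.5)] [-3.20779550e-03  1.98665603e+01] [-0.1  0.   0.1  0.2 -0.5 -0.4  0.6 -0.1 -0.   0.1]
[187 187 187 189 191 191 191 190 189 190 191 182 141 113 154 171 178 185
 192 198 199 200 200 201 201 202 202 201 195 167 102  51  42  42  41  41
  42  41  41  42  42  43  42  42  42  42  42  42  43  42  43  42  45  81
 140 161 166 165 165 165 167 168 167 168 169] [197 196 196 196 195 196 196 195 196 195 192 183 150  87  39  29  29  29
  31  27  36  95 167 190 193 191 188 184 185 186 188 188 187 185 185 185
 186 188 190 188]
[0.00349915 0.04626057] 0.022504614873852684 0.12706732488887476
```

```bash
sed -i 's/^C=.*/C=np.array([.5600,-.0460]);YAW=-.307/' h.py; python3 -c "
from h import *
goal(4,14,125)"
```

```text
yaw err deg 0.13592791871555962 deck now [ -5.09932504 -27.16495472] 0.21854371123533958 shift [41.2  9.2 93.5] F [-0.38319123 -0.2238028  -0.20867777] gap 0.05577195317259809 t 3.15
```

>>> carry_out([
  {"jaw":0.6,"xyz":[21,5,0],"yaw":0},
  {"jaw":0.6,"xyz":[20,4,0],"yaw":0},
  {"jaw":0.6,"xyz":[0,0,0],"yaw":0},
  {"jaw":0.6,"xyz":[0,0,25],"yaw":0},
  {"jaw":0.6,"xyz":[0,0,25],"yaw":0},
  {"jaw":0.6,"xyz":[0,0,25],"yaw":0},
  {"jaw":0.6,"xyz":[0,0,12],"yaw":0},
  {"jaw":0.6,"xyz":[0,0,6],"yaw":0},
  {"jaw":0.6,"xyz":[0,0,0],"yaw":0},
  {"jaw":0.6,"xyz":[0,0,0],"yaw":0},
])

```text
clock: 4.15
tcp_pos: [0.5687, -0.0342, 0.1267]
tcp_rot: [2.532, 1.857, 0.002]
ft_force: [0.8, -0.4, 0.4]
finger_gap: 0.0562
grip_force: 0.0
```

```bash
python3 -c "
from h import *
goal(4,84,125)
grab('wrist','w2.png')"
```

```text
yaw err deg 0.10099196389631927 deck now [ 4.75152819 13.88611433] 0.12669267933122194 shift [70.1 -0.6  1.7] F [ 0.7779404  -0.39853426  0.35944702] gap 0.0561623559584023 t 4.15
```

View pics/w2.png

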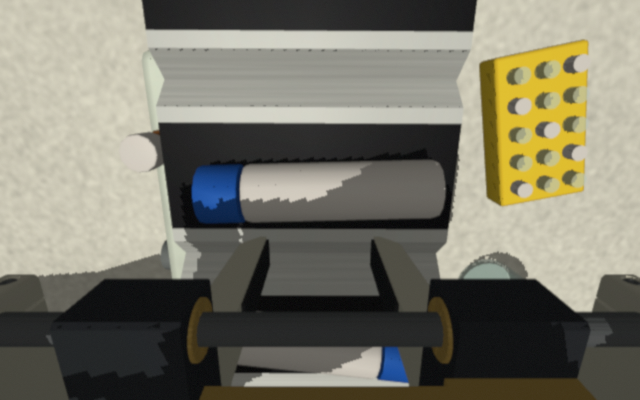

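>>> carry_out([
  {"jaw":0.6,"xyz":[4,0,1],"yaw":0},
  {"jaw":0.6,"xyz":[4,0,0],"yaw":0},
  {"jaw":0.6,"xyz":[4,0,0],"yaw":0},
  {"jaw":0.6,"xyz":[4,0,0],"yaw":0},
  {"jaw":0.6,"xyz":[4,0,0],"yaw":0},
  {"jaw":0.6,"xyz":[4,0,0],"yaw":0},
  {"jaw":0.6,"xyz":[4,0,0],"yaw":0},
  {"jaw":0.6,"xyz":[4,0,0],"yaw":0},
  {"jaw":0.6,"xyz":[4,0,0],"yaw":0},
  {"jaw":0.6,"xyz":[4,0,0],"yaw":0},
])

```text
clock: 5.2
tcp_pos: [0.5801, 0.0047, 0.1247]
tcp_rot: [-2.533, -1.859, -0.0]
ft_force: [-0.4, 0.1, -0.2]
finger_gap: 0.0557
grip_force: 0.1
```

>>> carry_out([
  {"jaw":0.6,"xyz":[3,0,0],"yaw":0},
  {"jaw":0.6,"xyz":[3,0,0],"yaw":0},
  {"jaw":0.6,"xyz":[3,0,0],"yaw":0},
  {"jaw":0.6,"xyz":[3,0,0],"yaw":0},
  {"jaw":0.6,"xyz":[2,0,0],"yaw":0},
  {"jaw":0.6,"xyz":[2,0,0],"yaw":0},
  {"jaw":0.6,"xyz":[2,0,0],"yaw":0},
  {"jaw":0.6,"xyz":[0,0,0],"yaw":0},
  {"jaw":0.6,"xyz":[0,0,0],"yaw":0},
])

```text
clock: 6.1
tcp_pos: [0.5854, 0.0215, 0.1247]
tcp_rot: [2.533, 1.859, -0.0]
ft_force: [-0.3, 0.3, 0.3]
finger_gap: 0.0554
grip_force: 0.0
```

```bash
python3 -c "
from h import *
goal(4,76,125)
grab('wrist','w3.png')"
```

```text
yaw err deg 0.13605356068085195 deck now [ 3.85828658 72.02162666] 0.12468643042972138 shift [ 4.   0.2 -0.3] F [-0.25547811  0.29506453  0.30966218] gap 0.05537953532505948 t 6.1
```

View pics/w3.png

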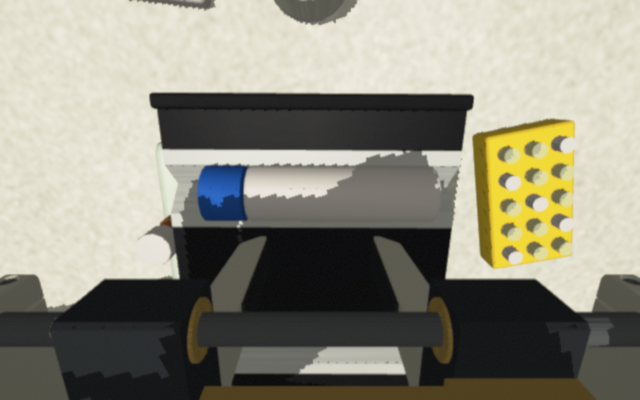

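Tube_b has dropped in: it covers rows 166–222, parallel to and inside the insert at rows 150–228. Next is tube_a.

>>> carry_out([
  {"jaw":0.6,"xyz":[-5,0,0],"yaw":0},
  {"jaw":0.6,"xyz":[-10,0,-20],"yaw":0},
  {"jaw":0.6,"xyz":[0,0,-35],"yaw":0},
  {"jaw":0.75,"xyz":[-30,0,-15],"yaw":0},
  {"jaw":0.75,"xyz":[-37,0,0],"yaw":0},
  {"jaw":0.75,"xyz":[-37,0,0],"yaw":0},
  {"jaw":0.75,"xyz":[-27,0,0],"yaw":0},
  {"jaw":0.75,"xyz":[-10,0,0],"yaw":0},
  {"jaw":0.75,"xyz":[0,0,0],"yaw":0},
  {"jaw":0.75,"xyz":[0,0,0],"yaw":0},
])

```text
clock: 7.15
tcp_pos: [0.5392, -0.1254, 0.1948]
tcp_rot: [-2.53, -1.861, -0.002]
ft_force: [0.4, 0.7, 0.2]
finger_gap: 0.0699
grip_force: 0.0
```

```bash
python3 -c "
from h import *
goal(3,-84,125)
grab('wrist','w4.png')"
```

```text
yaw err deg 0.24684724706433428 deck now [  4.15199153 -82.03024901] 0.1947629090143329 shift [-2.1 -1.2 69.8] F [0.39557066 0.74416004 0.23966117] gap 0.06989367918465403 t 7.15
```

View pics/w4.png

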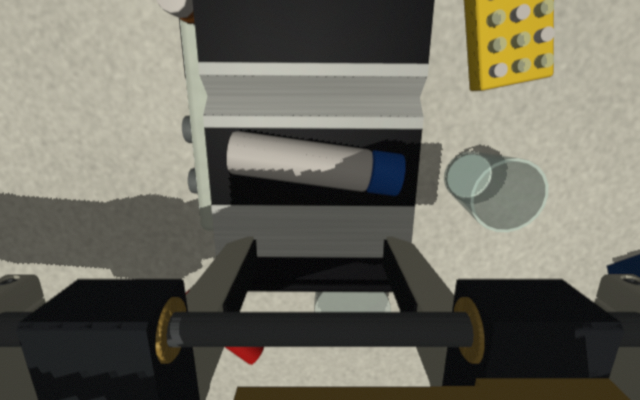

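Tube_a spans about (228,152) to (405,175), and the fingertips are clear on its -y side.

>>> carry_out([
  {"jaw":0.75,"xyz":[-2,-1,25],"yaw":0},
  {"jaw":0.75,"xyz":[0,0,25],"yaw":0},
  {"jaw":0.75,"xyz":[0,0,14],"yaw":0},
  {"jaw":0.75,"xyz":[0,0,6],"yaw":0},
  {"jaw":0.75,"xyz":[0,0,0],"yaw":0},
  {"jaw":0.75,"xyz":[3,0,0],"yaw":0},
  {"jaw":0.75,"xyz":[3,0,0],"yaw":0},
  {"jaw":0.75,"xyz":[3,0,0],"yaw":0},
  {"jaw":0.75,"xyz":[3,0,0],"yaw":0},
  {"jaw":0.75,"xyz":[3,0,0],"yaw":0},
])

```text
clock: 8.2
tcp_pos: [0.5418, -0.1144, 0.125]
tcp_rot: [2.532, 1.858, 0.001]
ft_force: [1.1, -0.2, -0.3]
finger_gap: 0.0696
grip_force: 0.1
```

>>> carry_out([
  {"jaw":0.75,"xyz":[2,0,0],"yaw":0},
  {"jaw":0.75,"xyz":[2,0,0],"yaw":0},
  {"jaw":0.75,"xyz":[2,0,0],"yaw":0},
  {"jaw":0.75,"xyz":[2,0,0],"yaw":0},
  {"jaw":0.75,"xyz":[2,0,0],"yaw":0},
  {"jaw":0.75,"xyz":[2,0,0],"yaw":0},
  {"jaw":0.75,"xyz":[2,0,0],"yaw":0},
  {"jaw":0.75,"xyz":[2,0,0],"yaw":0},
  {"jaw":0.75,"xyz":[2,0,0],"yaw":0},
  {"jaw":0.75,"xyz":[0,0,0],"yaw":0},
])

```text
clock: 9.2
tcp_pos: [0.5471, -0.0969, 0.1247]
tcp_rot: [-2.532, -1.859, -0.001]
ft_force: [-0.0, -0.1, 0.4]
finger_gap: 0.0693
grip_force: 0.0
```

```bash
python3 -c "
from h import *
goal(3,-32,125)
grab('wrist','w5.png')"
```

```text
yaw err deg 0.1752987081784507 deck now [  3.1267404  -52.40487585] 0.12469064425185775 shift [20.4 -0.1 -0.3] F [-0.00597682 -0.14601358  0.37032501] gap 0.06934539137637868 t 9.2
```

View pics/w5.png

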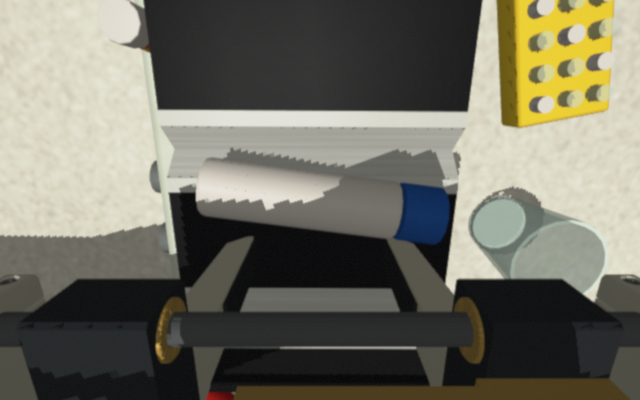

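Tube_a is still tilted by about 0.1 rad, with its left end nearest the groove. I'll keep pushing the capped end, which should pivot it in.

>>> carry_out([
  {"jaw":0.75,"xyz":[2,0,0],"yaw":0},
  {"jaw":0.75,"xyz":[2,0,0],"yaw":0},
  {"jaw":0.75,"xyz":[2,0,0],"yaw":0},
  {"jaw":0.75,"xyz":[2,0,0],"yaw":0},
  {"jaw":0.75,"xyz":[2,0,0],"yaw":0},
  {"jaw":0.75,"xyz":[2,0,0],"yaw":0},
  {"jaw":0.75,"xyz":[2,0,0],"yaw":0},
  {"jaw":0.75,"xyz":[2,0,0],"yaw":0},
  {"jaw":0.75,"xyz":[2,0,0],"yaw":0},
  {"jaw":0.75,"xyz":[2,0,0],"yaw":0},
])

```text
clock: 10.25
tcp_pos: [0.553, -0.0782, 0.1246]
tcp_rot: [-2.533, -1.859, -0.0]
ft_force: [-0.2, -0.9, -0.9]
finger_gap: 0.0698
grip_force: 0.0
```

>>> carry_out([
  {"jaw":0.75,"xyz":[0,0,0],"yaw":0},
  {"jaw":0.75,"xyz":[0,0,0],"yaw":0},
  {"jaw":0.75,"xyz":[-5,0,0],"yaw":0},
  {"jaw":0.75,"xyz":[-10,0,-10],"yaw":0},
  {"jaw":0.75,"xyz":[-10,0,-40],"yaw":0},
  {"jaw":0.75,"xyz":[-10,0,-40],"yaw":0},
  {"jaw":0.75,"xyz":[0,0,0],"yaw":0},
  {"jaw":0.75,"xyz":[0,0,0],"yaw":0},
])

```text
clock: 11.05
tcp_pos: [0.5426, -0.1131, 0.2161]
tcp_rot: [2.533, 1.855, 0.002]
ft_force: [-0.4, -0.1, -0.9]
finger_gap: 0.0696
grip_force: 0.0
```

```bash
python3 -c "
from h import *
goal(3,-32,125)
grab('wrist','w6.png')"
```

```text
yaw err deg 0.023741758223382266 deck now [  3.68508099 -69.21371198] 0.21607393154446008 shift [37.2 -0.9 91.1] F [-0.37575417 -0.08707193 -0.86691809] gap 0.06960455677189717 t 11.05
```

View pics/w6.png

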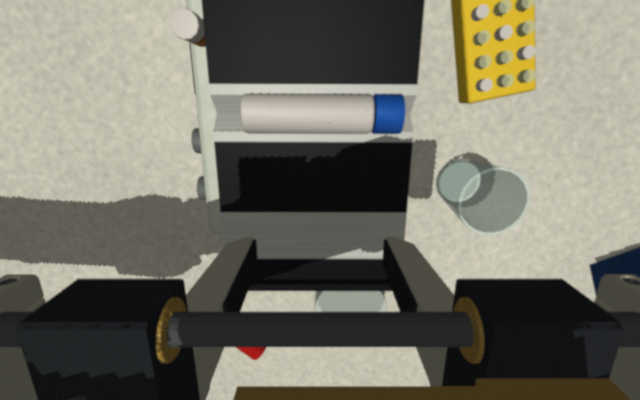

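Tube_a is seated along the middle groove, at columns 240–405 and rows 94–133, with the groove itself at columns 213–415. Before handing in I'll check both tubes numerically from the top camera.

```bash
cat > m.py <<'E'
from h import *
for n in('wrist','top'):
    d=r.grab_frame(n); im=d['image']
    b=cv2.inRange(cv2.cvtColor(im,cv2.COLOR_RGB2HSV),(105,120,40),(130,255,255))
    for nm,l,sg in(('a',0,1),('b',104,-1)):
        s,k=np.sin(YAW),np.cos(YAW)
        poly=[proj(d,np.r_[C+np.array([[k,-s],[s,k]])@[x,y],.122]) for x,y in((-.085,l/1e3-.02),(.085,l/1e3-.02),(.085,l/1e3+.02),(-.085,l/1e3+.02))]
        m=np.zeros(b.shape,np.uint8); cv2.fillPoly(m,[np.array(poly).round().astype(int)],1)
        ys,xs=np.nonzero(b*m)
        if len(xs)<20: continue
        p=np.array([todeck(cast(d,x,y,.122)[:2],C,YAW)*1000 for x,y in zip(xs,ys)])
        e=np.percentile(p[:,0],99 if sg>0 else 1); print(n,nm,'cap mean',p.mean(0).round(1),'tube x ~',(e-sg*60).round(1),len(xs))
E
python3 m.py
```

```text
wrist a cap mean [55.3 -0.5] tube x ~ 6.4 1099
top a cap mean [56.9  0.4] tube x ~ 6.9 73
top b cap mean [-44.9 105.1] tube x ~ 5.8 68
```

Both tubes lie on their grooves' middle lines, about 6–7 mm from mid-length, and the arm is clear.

```bash
python3 -c "
from h import *
print(r.job_done())"
```

```text
the job is handed in; nothing more can be done
None
```

Both tubes were rolled into their own V-grooves (tube_a in the middle bay, tube_b in the +y bay), each within about 1 mm of the groove's middle line and 7 mm of mid-length by camera; the job is handed in, but no verdict was returned.

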